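Riddle the tumbling beads out of a batch of ball knobs

ROBOT

A 7-joint arm with a two-finger parallel gripper is mounted at the origin on the work surface. World frame = base frame: x ahead of the robot, y to its left, z up, the work surface at z = 0. Lengths are in m, angles in rad, forces in N, time in s.
With the tool pointing down it reaches from about 0.425 to 0.875 m from the base axis. Payload 4.7 kg.
Tool frame: the origin (TCP) lies midway between the tips of the shut fingers; the grasp point (between the pads) lies 19 mm behind it (ctrl.grip_depth is the distance from the TCP to the grasp point, in m); z points along the fingers, y is the direction in which the jaws open and shut (so a half turn about z gives the same grasp; the last joint's range is limited). The gripper opens to 87 mm and grips with 3 to 60 N. Pads are 19 mm wide; open, the fingers measure 117 mm over their backs; the gripper's body (75 mm by 190 mm) begins 51 mm behind the grasp point.
Start: joints at [-1.15, 0.321, -0.07, 1.45, 0.023, 1.371, -0.057], TCP at [0.257, 0.597, 0.187] pointing down, gripper open.
Joint ranges: [-2.86, 2.86], [-0.3, 2.09], [-1.38, 1.24], [0.06, 2.45], [-1.56, 4.7], [0.09, 2.05], [-2.69, 2.69]. Speed limits (rad/s): [2.57, 2.57, 3.14, 3.14, 3.14, 3.14, 3.14].

INTERFACE

Orientations are given as a rotation vector (axis times angle).
In Python, from bench import ctrl gives the robot as it stands. The module is installed in compiled form; this text tells all that it offers.
- The arm moves only by the shell command python3 -m inch 'ROWS' [FORCE]. ROWS is JSON, a list of rows, each a list of 5 numbers: the opening, from -1 (shut) to 1 (fully open), so that 0 is half open, then the shift along the tool's x, y, z in mm, then the turn about the tool's z in rad. In form: [[fingers, tx, ty, tz, twist], ...]. A call has 1 to 5 rows; each row shifts and turns the pose as measured when the row begins, along the tool's axes as they then stand; what a row does not reach is not made up. A row lasts 1/8 s, in which the tool goes at most 62.5 mm and 10.7 degrees, less where a joint would pass 70% of its speed; a pose out of reach is approached as far as the arm can. A call is refused whole if a number of a shift passes 62.5 or a number of a turn 0.188, either way. A call with a gripper value outside its range is refused whole. The fingers move at their own pace and stop on an object; FORCE is the grip in N (left out, the last holds). Time passes only in rows, so rows that do not move let the fingers close. It gives the time, the measured TCP pose, the force and the opening at its end, in the units of the state.
- ctrl.get_state(): the state, without advancing time (a new reading comes with each control period).
- ctrl.get_image(name): name is "scene" or "top"; returns a dict with "color" (420x560x3 uint8, red, green, blue), "range_z" (420x560 float32, m along the optical axis (not along the pixel's ray), 0 where there is no reading), "K" (3x3 intrinsics, pixels), "R" (3x3) and "t" (3): a world point X has camera coordinates R X + t. Camera axes: x right, y down, z forward; pixel columns grow to the right and rows downward; lengths in m; the calibration is good to about 2 mm. A picture is of the moment at which its call begins.
- ctrl.close_job(): hands the job in, once; it reports no verdict.
The state is a dict: "time": time; "joint_positions": joint angles; "qd": joint speeds; "joint_torque": joint torques, N m; "position": TCP position; "tool_rot": TCP orientation; "ft_force": force on the tool from outside, world axes, zero at the start; "torque": the same for the moment, N m; "grip_width": opening from 0.0 (shut) to 1.0 (fully open).
Only numpy, scipy, OpenCV 4.12 (cv2) and the standard library are available. Lean on these libraries where they do the work, as an engineer would, in place of code of your own. Each camera call takes 0.05 s, during which the arm holds its last target. There are 200 camera calls.

TASK

The slatted basket standing on the pan holds two steel ball knobs fresh from the tumbler, with two small white ceramic beads still among them. Lift the basket a little and shake or rock it over its pan until both beads have dropped through into the pan, then tip the knobs over the chute into the plain open steel box. Finally stand the empty basket back on the pan as you found it.

Things in the scene. Friction and masses are not known exactly. Their poses are not given: they have to be found in the camera images.
- basket_grip (a point): Middle of the steel basket's grip bar: 14 mm thick (x), 24 tall, 102 long (y). Grasp its middle from above, fingers closing along x. x points to the basket's rear, z up; its front (-x) roughly faces the robot's right (-y) at the start. Underside 100 mm and slat tops 95 mm below. Side walls at y +-46, rear wall at x +53, 32 tall. Two support bars under it (x -62, +58) reach to y +-82. Loose, 0.35 kg.
- basket_lip (a point): Middle of the basket's chute lip, 75 mm before (-x) and 85 mm below the grip bar's middle, same axes. There is no front wall: the chute rises at 19 degrees from the floor to this lip, 10 mm above the slats. Tipped front down by 45 degrees or more, the knobs roll along their slots and out here.
- pan_floor (a point): Centre of the inner floor (4 mm above the bench) of the fixed dark sheet-steel pan under the basket. Inside 184 x 124 mm (x, y). Flat flanges along both long sides, 62 to 90 mm off the middle, top 32 mm above this point, carry the basket's support bars; the grip bar's middle is then 132 mm above this point, over the pan's middle within about 12 mm, with the x axes nearly parallel.
- box_in (a point): Centre of the inner floor (4 mm above the bench) of the plain undivided open steel box, 150 x 130 mm (x, y), rim 45 mm above the bench; fixed. It is on the other side from the pan. The compartment tray and the round bowl farther off are not it.
- knob1_center (a point): Centre of a turned steel ball knob, 32 mm in diameter, 0.11 kg, in one of the basket's outer slots at the start. The floor has slats along x with three slots 20 mm wide, centred at y = 0 and +-26 mm of the basket: too narrow for the knobs, wide enough for the beads.
- knob2_center (a point): Centre of the second, equal ball knob, in the other outer slot.
- bead1_center (a point): Centre of a white ceramic bead, a ball of 14 mm, 10 g. It starts on top of a slat (6 mm wide, at y = +-13 mm of the basket) and may stay there when carried gently. Rocking the basket sideways (about its x axis) by 25 degrees, or shaking it smartly along its y, rolls it off into a slot; the knobs stay in their slots at that.
- bead2_center (a point): Centre of the second, equal bead, on the other slat.
Mind the look-alikes: they are no part of the job. What is shaped like the part that bears basket_grip but blue is not meant. Leave any purple look-alike of the part that bears knob2_center alone.

How it is judged:
By the outcome, as a careful person would: the job done as asked, in the order asked, and still so for the second after the job is handed in, with the robot touching nothing.
It also fails if it takes over 58 s, if anything falls off the work surface, if the arm or the gripper's body presses on something with over 40 N, if the wrist force passes 120 N, or if a joint passes its speed limit or range.

## Working session

There is one attempt and no reset: what is moved stays moved. The work goes in short steps, Python scripts to look and compute and a shell command to move; the robot and the scene stay as the last step left them, time stands still between calls to the robot, and variables do not carry over. Pictures are saved under pics/ and viewed, about 8 in all and at most 12, crops included, and the job is handed in when it is done.

```bash
mkdir -p pics
python3 - <<'E'
from bench import ctrl
import cv2,numpy as np
s=ctrl.get_state();print({k:np.round(v,3) for k,v in s.items()},ctrl.grip_depth)
for n in("scene","top"):
    d=ctrl.get_image(n);cv2.imwrite(f"pics/{n}0.png",d["color"][:,:,::-1]);np.savez(f"{n}0.npz",**d)
    print(n,d["K"].round(1).tolist(),(-d["R"].T@d["t"]).round(3),d["R"].round(3).tolist())
E
```

```text
{'time': np.float64(0.0), 'joint_positions': array([-1.15 ,  0.322, -0.07 ,  1.452,  0.023,  1.371, -0.057]), 'qd': array([-0.   ,  0.001,  0.002, -0.002,  0.002, -0.   ,  0.   ]), 'joint_torque': array([-0.0000e+00, -4.9129e+01, -4.0400e-01, -3.1252e+01, -6.4000e-02,
        4.4000e-02,  0.0000e+00]), 'position': array([0.257, 0.596, 0.186]), 'tool_rot': array([-6.340e-01, -3.077e+00,  3.000e-03]), 'ft_force': array([ 0.236,  0.164, -0.318]), 'torque': array([-0.016,  0.024,  0.015]), 'grip_width': np.float64(0.998)} 0.0187
scene [[436.4, 0.0, 274.9], [0.0, 436.4, 205.3], [0.0, 0.0, 1.0]] [1.05  0.232 0.749] [[-0.309, 0.951, 0.008], [0.656, 0.219, -0.722], [-0.688, -0.218, -0.692]]
top [[385.5, 0.0, 277.3], [0.0, 385.5, 216.8], [0.0, 0.0, 1.0]] [0.266 0.033 1.234] [[-0.022, -1.0, -0.013], [-0.993, 0.024, -0.114], [0.114, 0.011, -0.993]]
```

View pics/scene0.png

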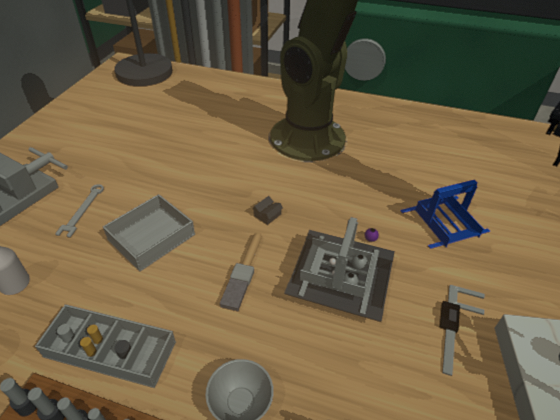

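View pics/top0.png

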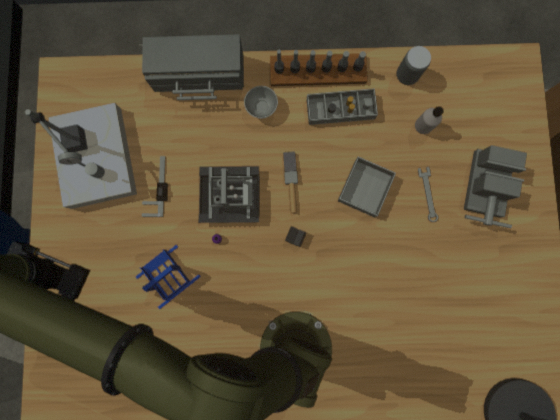

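Candidates: the steel basket on the dark pan is at top (230,193) and scene (345,265). Its blue look-alike is at top (167,275) and scene (450,215). The purple ball is at top (217,239). The plain box is at top (366,187) and scene (150,230); the compartment tray (342,107) and the bowl (261,102) are not it. I choose the steel basket and the plain box, and check with one close crop.

```bash
cat > h.py <<'E'
import numpy as np,cv2
from bench import ctrl
def cloud(d):
    z=d["range_z"].astype(float);v,u=np.mgrid[:z.shape[0],:z.shape[1]];K=d["K"]
    c=np.stack([(u-K[0,2])/K[0,0]*z,(v-K[1,2])/K[1,1]*z,z],-1)
    P=(c-d["t"])@d["R"];P[z==0]=np.nan;return P
def rect(m):
    n=m[np.isfinite(m).all(1)][:,:2].astype(np.float32);return cv2.minAreaRect(n*1000),len(n)
E
python3 - <<'E'
from h import *
t=dict(np.load("top0.npz"));s=dict(np.load("scene0.npz"))
a=cv2.resize(t["color"][150:235,185:275],None,fx=5,fy=5,interpolation=cv2.INTER_CUBIC)
b=cv2.resize(s["color"][215:325,285:400],None,fx=3.3,fy=3.86,interpolation=cv2.INTER_CUBIC)[:425]
cv2.imwrite("pics/crop.png",np.hstack([a,b[:,:]])[:,:,::-1])
for n,d,(u0,u1,v0,v1),(bu0,bu1,bv0,bv1) in(("top",t,(190,270,155,230),(330,402,150,222)),("scene",s,(285,400,215,325),(100,200,190,270))):
    P=cloud(d)
    Q=P[v0:v1,u0:u1].reshape(-1,3)
    for lo,hi in((.115,.16),(.03,.042),(.025,.16)):
        print(n,lo,rect(Q[(Q[:,2]>lo)&(Q[:,2]<hi)]), np.nanmedian(Q[(Q[:,2]>lo)&(Q[:,2]<hi)],0).round(4))
    Q=P[bv0:bv1,bu0:bu1].reshape(-1,3)
    print("box",rect(Q[(Q[:,2]>.03)&(Q[:,2]<.06)]),np.nanpercentile(Q[:,2],[5,50,99]))
E
```

```text
top 0.115 (((486.11383056640625, 196.73245239257812), (17.67192268371582, 102.49177551269531), 89.02225494384766), 229) [0.484  0.1966 0.1475]
top 0.03 (((482.01861572265625, 199.88482666015625), (189.31085205078125, 180.63540649414062), 89.02210235595703), 1238) [0.4739 0.1933 0.0371]
top 0.025 (((482.01861572265625, 199.88482666015625), (189.31085205078125, 180.63540649414062), 89.02210235595703), 2249) [0.4809 0.1932 0.0401]
box (((496.1807556152344, -237.75604248046875), (130.18333435058594, 151.7918243408203), 64.36808776855469), 362) [-0.0029239   0.00210089  0.04667831]
scene 0.115 (((488.3724060058594, 196.27798461914062), (19.991483688354492, 103.5377426147461), 89.25487518310547), 480) [0.5066 0.1969 0.1476]
scene 0.03 (((456.46612548828125, 196.67343139648438), (190.1282501220703, 237.2696990966797), 89.23185729980469), 2682) [0.5371 0.2117 0.037 ]
scene 0.025 (((455.49237060546875, 196.6941680908203), (190.17715454101562, 239.2018280029297), 89.24147033691406), 5418) [0.5094 0.1991 0.0413]
box (((497.9508056640625, -238.60528564453125), (134.36770629882812, 151.0338592529297), 64.21092987060547), 1152) [-0.00045841  0.00355894  0.0470756 ]
```

View pics/crop.png

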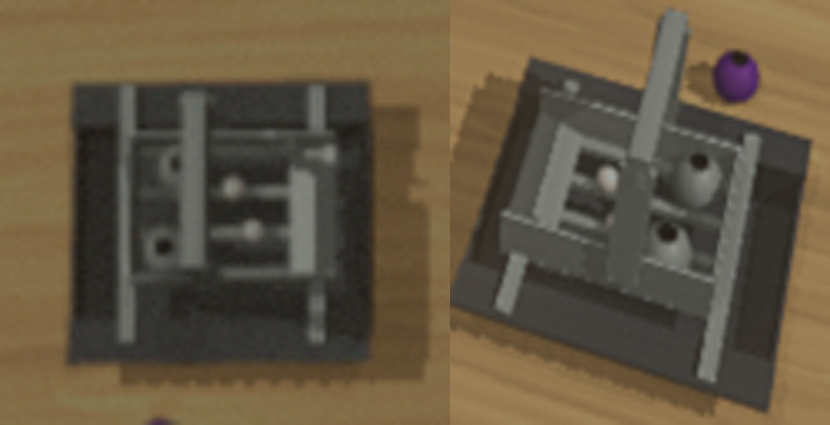

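The crop confirms it: the grey basket has its chute at image right (world -y), two white beads on the slats at crop (232,187) and (252,230), and the knobs in the outer slots. The blue basket and purple ball are separate.

Measurements, with both cameras agreeing:
- **Bar:** middle at (0.487, 0.197, 0.136), with basket x at a yaw of 89°.
- **Box:** at (0.497, -0.238), 151 x 131 mm, with its long side at a yaw of about 154°.

The rows only shift and twist the tool, so the tilt for tipping has to come from somewhere else. Before grasping, I'll test what the arm does when pushed past its reach with the hand empty.

```bash
cat > st.py <<'E'
from h import *
from scipy.spatial.transform import Rotation as Ro
s=ctrl.get_state();R=Ro.from_rotvec(s["tool_rot"]).as_matrix()
print("t",round(float(s["time"]),2),"p",s["position"].round(4),"F",s["ft_force"].round(1),"w",round(float(s["grip_width"]),3))
print("x",R[:,0].round(3),"y",R[:,1].round(3),"z",R[:,2].round(3),"q",s["joint_positions"].round(2))
E
python3 -m inch '[[1,0,62,-40,0],[1,0,62,-40,0],[1,0,62,0,0],[1,0,62,0,0]]'; python3 st.py; python3 -m inch '[[1,0,62,0,0],[1,0,62,0,0]]'; python3 st.py
```

```text
time: 0.6
position: [0.3412, 0.7898, 0.2539]
tool_rot: [-0.635, -3.073, 0.03]
ft_force: [1.1, 2.0, 0.4]
grip_width: 0.999
t 0.6 p [0.3412 0.7898 0.2539] F [1.1 2.  0.4] w 0.999
x [-0.918  0.396 -0.   ] y [ 0.396  0.918 -0.019] z [-0.007 -0.018 -1.   ] q [-1.19  0.91 -0.03  0.42  0.03  1.83 -0.04]
time: 0.85
position: [0.3624, 0.8205, 0.2291]
tool_rot: [0.63, 3.054, -0.022]
ft_force: [0.1, 0.4, -1.1]
grip_width: 0.999
t 0.85 p [0.3624 0.8205 0.2291] F [ 0.1  0.4 -1.1] w 0.999
x [-0.918  0.396 -0.026] y [ 0.396  0.918 -0.009] z [ 0.02  -0.019 -1.   ] q [-1.18  1.1  -0.17  0.13  0.19  1.93 -0.03]
```

```bash
python3 -m inch '[[1,0,62,0,0],[1,0,62,0,0],[1,0,62,0,0],[1,0,62,0,0]]' >/dev/null; python3 st.py; python3 -m inch '[[1,0,0,-60,0],[1,0,0,-60,0],[1,0,0,-60,0],[1,0,0,-60,0]]'>/dev/null; python3 st.py
```

```text
t 1.35 p [0.3575 0.9021 0.1813] F [-0.2 -0.1  1. ] w 0.999
x [-0.935  0.354  0.02 ] y [0.354 0.928 0.119] z [ 0.023  0.118 -0.993] q [-1.22  1.2   0.25  0.06 -0.26  1.77 -0.  ]
t 1.85 p [0.3334 0.8232 0.372 ] F [0.6 0.1 0.7] w 1.0
x [-0.933  0.359  0.015] y [0.358 0.923 0.144] z [ 0.038  0.14  -0.989] q [-1.23  0.99  0.53  0.06 -0.53  1.96  0.  ]
```

Past its reach the arm does tilt the tool outward, and it keeps the tilt. With q4 and q6 at their limits, raising the stretched arm should force more. I'll test that.

```bash
python3 -m inch '[[1,0,30,-60,0],[1,0,30,-60,0],[1,0,30,-60,0],[1,0,30,-60,0]]'>/dev/null; python3 st.py;  python3 -m inch '[[1,0,60,-60,0],[1,0,60,-60,0],[1,0,60,-60,0],[1,0,60,-60,0]]'>/dev/null; python3 st.py
```

```text
t 2.35 p [0.3161 0.7774 0.5202] F [-0.3  0.3  0.5] w 1.003
x [-0.933  0.36   0.013] y [0.349 0.895 0.279] z [ 0.088  0.265 -0.96 ] q [-1.24  0.82  0.95  0.06 -0.93  2.    0.01]
t 2.85 p [0.3109 0.7656 0.6192] F [-0.3  0.2  0.3] w 1.002
x [-0.933  0.361  0.01 ] y [0.329 0.839 0.434] z [ 0.148  0.408 -0.901] q [-1.25  0.72  1.14  0.06 -1.1   1.95  0.02]
```

```bash
python3 -m inch '[[1,0,62,-40,0],[1,0,62,-40,0],[1,0,62,-40,0],[1,0,62,-40,0],[1,0,62,-40,0]]'>/dev/null; python3 st.py;  python3 -m inch '[[1,0,62,-10,0],[1,0,62,-10,0],[1,0,62,-10,0],[1,0,62,-10,0],[1,0,62,-10,0]]'>/dev/null; python3 st.py
```

```text
t 3.48 p [0.3112 0.7695 0.7263] F [ 0.8 -0.2  0.5] w 0.999
x [-0.932  0.361  0.009] y [0.288 0.727 0.624] z [ 0.219  0.584 -0.782] q [-1.26  0.63  1.2   0.06 -1.16  1.82  0.01]
t 4.1 p [0.3302 0.8218 0.8033] F [ 1.3 -0.3 -0.2] w 0.999
x [-0.932  0.362  0.008] y [0.227 0.569 0.791] z [ 0.282  0.739 -0.612] q [-1.26  0.61  1.21  0.06 -1.17  1.59  0.01]
```

That gave a 52° tilt in about 2.5 s. Next I return with the tilt kept and test removing it at the inner limit.

```bash
python3 -m inch '[[1,0,-62,0,0],[1,0,-62,0,0],[1,0,-62,0,0],[1,0,-62,0,0],[1,0,-62,0,0]]'>/dev/null; python3 st.py;  python3 -m inch '[[1,0,-60,-30,0],[1,0,-60,-30,0],[1,0,-40,-48,0],[1,0,-40,-48,0],[1,0,-40,-48,0]]'>/dev/null; python3 st.py
```

```text
t 4.72 p [0.3144 0.7155 0.7958] F [ 0.5 -2.2  0.3] w 1.0
x [-0.883  0.462  0.085] y [0.312 0.441 0.841] z [ 0.351  0.769 -0.534] q [-2.33  0.03  1.17  0.95  0.    1.17 -0.14]
t 5.35 p [0.2667 0.5876 0.7503] F [ 0.4 -0.6  1.1] w 0.999
x [-0.878  0.462  0.125] y [0.356 0.457 0.815] z [ 0.32   0.76  -0.566] q [-1.61 -0.29  0.25  1.27  0.21  1.19 -0.28]
```

```bash
python3 -m inch '[[1,0,-60,10,0],[1,0,-60,10,0],[1,0,-60,10,0],[1,0,-60,10,0],[1,0,-60,10,0]]'>/dev/null; python3 st.py;  python3 -m inch '[[1,0,-40,-50,0],[1,0,-40,-50,0],[1,0,-40,-50,0],[1,0,-40,-50,0],[1,0,-40,-50,0]]'>/dev/null; python3 st.py
```

```text
t 5.97 p [0.2407 0.6196 0.6062] F [-3.9  0.8  1.1] w 0.998
x [-0.883  0.459  0.103] y [0.36  0.518 0.776] z [ 0.303  0.722 -0.622] q [-0.97 -0.3  -0.23  1.55 -0.04  0.99 -0.17]
t 6.6 p [0.0961 0.5472 0.4207] F [-0.8  1.2 -0.8] w 1.001
x [-0.827  0.539 -0.16 ] y [0.354 0.72  0.597] z [ 0.437  0.437 -0.786] q [-1.3  -0.3  -0.42  1.77  0.42  1.26 -0.73]
```

```bash
cat >> st.py <<'E'
import sys
for a in sys.argv[1:]:
    w=np.array(eval(a),float); print(a,"->",(R.T@w).round(0))
E
python3 st.py '[-40,-40,0]'; python3 -m inch '[[1,5,-40,-45,0],[1,5,-40,-45,0],[1,5,-45,-40,0],[1,5,-45,-40,0]]'>/dev/null; python3 st.py '[-40,-40,0]'  '[0,-60,0]' '[60,0,0]'
```

```text
t 6.6 p [0.0961 0.5472 0.4207] F [-0.8  1.2 -0.8] w 1.001
x [-0.827  0.539 -0.16 ] y [0.354 0.72  0.597] z [ 0.437  0.437 -0.786] q [-1.3  -0.3  -0.42  1.77  0.42  1.26 -0.73]
[-40,-40,0] -> [ 12. -43. -35.]
t 7.1 p [-0.0633  0.428   0.4377] F [-0.9  0.1 -0.2] w 0.998
x [-0.81   0.549 -0.205] y [0.357 0.74  0.57 ] z [ 0.465  0.389 -0.795] q [-2.2  -0.3  -0.14  1.75  0.62  1.71 -1.21]
[-40,-40,0] -> [ 10. -44. -34.]
[0,-60,0] -> [-33. -44. -23.]
[60,0,0] -> [-49.  21.  28.]
```

Untilting needs the tilt direction to be radial, so I move to the azimuth of the tilt (40°) and push inward there.

```bash
python3 -m inch '[[1,-49,21,28,0],[1,-49,21,28,0],[1,-49,21,28,0],[1,-49,21,28,0],[1,-49,21,28,0]]'>/dev/null; python3 st.py '[60,0,0]';  python3 -m inch '[[1,-49,21,28,0],[1,-49,21,28,0],[1,-49,21,28,0],[1,-49,21,28,0],[1,-49,21,28,0]]'>/dev/null; python3 st.py '[60,0,0]' '[-46,-38,0]'
```

```text
t 7.72 p [0.1246 0.5055 0.4164] F [ 1.1  1.  -0.5] w 0.997
x [-0.827  0.467 -0.312] y [0.262 0.812 0.522] z [ 0.497  0.35  -0.794] q [-1.67 -0.3  -0.13  1.79  0.57  1.41 -0.67]
[60,0,0] -> [-50.  16.  30.]
t 8.35 p [0.4332 0.5272 0.4401] F [-0.4  0.3 -0.3] w 1.0
x [-0.828  0.469 -0.309] y [0.26  0.808 0.529] z [ 0.497  0.358 -0.79 ] q [-1.39 -0.16  0.26  1.63  0.38  1.09 -0.04]
[60,0,0] -> [-50.  16.  30.]
[-46,-38,0] -> [ 20. -43. -36.]
```

```bash
python3 st.py '[30,-52,0]' '[-49,-35,0]' | tail -2;  python3 -m inch '[[1,-48,-34,-4,0],[1,-48,-34,-4,0],[1,-48,-34,-4,0]]'>/dev/null; python3 -m inch '[[1,24,-41,-37,0],[1,24,-41,-37,0],[1,24,-41,-37,0],[1,24,-41,-37,0]]'>/dev/null; python3 st.py '[-50,-36,0]'
```

```text
[30,-52,0] -> [-49. -34.  -4.]
[-49,-35,0] -> [ 24. -41. -37.]
t 9.22 p [0.4542 0.3007 0.3013] F [-0.1 -0.1  0.1] w 0.998
x [-0.874  0.465 -0.14 ] y [0.389 0.842 0.373] z [ 0.291  0.272 -0.917] q [-0.93 -0.3   0.27  1.91  0.04  1.12  0.44]
[-50,-36,0] -> [ 27. -50. -24.]
```

```bash
python3 -m inch '[[1,25,-50,-26,0],[1,25,-50,-26,0]]'>/dev/null; python3 st.py '[-40,-40,0]'
```

```text
t 9.47 p [0.3962 0.2544 0.2182] F [-0.3 -0.9 -0.3] w 1.003
x [-0.889  0.458 -0.007] y [0.44  0.857 0.268] z [ 0.129  0.235 -0.963] q [-0.84 -0.3   0.27  2.03 -0.05  1.16  0.54]
[-40,-40,0] -> [ 17. -52. -15.]
```

```bash
python3 st.py '[-25,45,26]' '[-27,-48,0]'|tail -2; python3 -m inch '[[1,43,35,-18,0],[1,43,35,-18,0],[1,43,35,-18,0],[1,43,35,-18,0],[1,43,35,-18,0]]'>/dev/null; python3 st.py '[-27,-48,0]'; python3 -m inch '[[1,2,-54,-15,0],[1,2,-54,-15,0],[1,2,-54,-15,0]]'>/dev/null; python3 st.py '[-27,-48,0]'
```

```text
[-25,45,26] -> [ 43.  35. -18.]
[-27,-48,0] -> [  2. -53. -15.]
t 10.1 p [0.2698 0.4806 0.3489] F [1.4 0.4 0.7] w 0.997
x [-0.882  0.472 -0.003] y [0.454 0.85  0.266] z [ 0.128  0.233 -0.964] q [-0.94 -0.14 -0.16  1.66 -0.02  1.35 -0.01]
[-27,-48,0] -> [  1. -53. -15.]
t 10.47 p [0.2137 0.4146 0.3317] F [-0.6 -0.5  0.8] w 1.0
x [-0.895  0.445  0.01 ] y [0.436 0.872 0.224] z [ 0.091  0.205 -0.975] q [-0.98 -0.29 -0.13  1.81 -0.05  1.4   0.  ]
[-27,-48,0] -> [  3. -54. -12.]
```

```bash
python3 -m inch '[[1,2,-54,-16,0],[1,2,-54,-16,0],[1,2,-54,-16,0]]'>/dev/null; python3 st.py '[-27,-48,0]'
```

```text
t 10.85 p [0.1939 0.3839 0.2969] F [-0.1 -0.3  1. ] w 0.999
x [-0.897  0.441  0.03 ] y [0.44  0.888 0.133] z [ 0.032  0.133 -0.991] q [-0.72 -0.3  -0.32  1.86 -0.14  1.44  0.09]
[-27,-48,0] -> [  3. -55.  -7.]
```

```bash
python3 -m inch '[[1,-8,-55,-14,0],[1,-8,-55,-12,0],[1,-8,-55,-10,0]]'>/dev/null; python3 st.py '[47,0,0]'
```

```text
t 11.22 p [0.1822 0.329  0.2523] F [ 0.8 -1.1  2.8] w 1.001
x [-0.88   0.474  0.002] y [0.474 0.88  0.01 ] z [ 0.003  0.01  -1.   ] q [-0.9  -0.3  -0.18  1.95 -0.06  1.48  0.01]
[47,0,0] -> [-41.  22.   0.]
```

The hand is vertical again, and I can now tilt both ways at will. Next is the grasp.

```bash
python3 -m inch '[[1,-54,5,0,0],[1,-54,5,0,0],[1,-54,5,0,0],[1,-54,5,0,0],[1,-54,5,0,0]]' >/dev/null; python3 -m inch '[[1,-54,5,0,0],[1,0,0,0,-0.16],[1,0,0,0,-0.16],[1,0,0,0,-0.16],[1,0,0,0,0]]' 15 >/dev/null;  python3 st.py '[487-1000*s["position"][0],197-1000*s["position"][1],0]'
```

```text
t 12.47 p [0.4909 0.2019 0.2549] F [-0.6  0.1 -0. ] w 0.999
x [-1.    -0.008 -0.019] y [-0.008  1.     0.02 ] z [ 0.019  0.02  -1.   ] q [-0.7   0.01  0.27  1.67 -0.01  1.43  1.15]
[487-1000*s["position"][0],197-1000*s["position"][1],0] -> [ 4. -5. -0.]
```

```bash
python3 -m inch '[[1,6,-8,40,-0.025],[1,0,0,45,0],[1,0,0,45,0],[1,0,0,0,0]]' 30 >/dev/null;  python3 st.py '[487-1000*s["position"][0],197-1000*s["position"][1],118-1000*s["position"][2]]'
```

```text
t 12.97 p [0.4885 0.1976 0.1239] F [-0.7 -0.3 -0. ] w 1.002
x [-0.999 -0.021 -0.026] y [-0.022  0.999  0.024] z [ 0.025  0.025 -0.999] q [-0.69  0.07  0.27  1.88 -0.03  1.16  1.19]
[487-1000*s["position"][0],197-1000*s["position"][1],118-1000*s["position"][2]] -> [ 2. -1.  6.]
```

```bash
python3 -m inch '[[1,2,-1,6,0.04],[-1,0,0,0,0],[-1,0,0,0,0],[-1,0,0,0,0],[-1,0,0,0,0]]' 45 ;  python3 st.py; python3 -m inch '[[-1,0,0,-30,0],[-1,0,0,-30,0],[-1,0,0,0,0]]' >/dev/null; python3 st.py
```

```text
time: 13.6
position: [0.4911, 0.199, 0.1256]
tool_rot: [0.035, 3.106, 0.049]
ft_force: [0.6, -0.7, -1.1]
grip_width: 0.633
t 13.6 p [0.4911 0.199  0.1256] F [ 0.6 -0.7 -1.1] w 0.633
x [-0.999  0.023 -0.035] y [0.022 0.999 0.032] z [ 0.036  0.031 -0.999] q [-0.69  0.07  0.27  1.88 -0.03  1.15  1.15]
t 13.97 p [0.4889 0.1971 0.1873] F [ 0.7 -0.8  0.5] w 0.289
x [-0.999  0.023 -0.035] y [0.022 0.999 0.032] z [ 0.035  0.031 -0.999] q [-0.69  0.02  0.27  1.8  -0.02  1.28  1.13]
```

Finger travel is slow, so I lifted too early, and the fingers never closed on the bar. I'll reopen, go back down and wait longer.

```bash
python3 -m inch '[[0.5,0,0,0,0],[0.5,0,0,0,0],[0.5,4,-4,0,0],[0.5,0,0,40,0],[0.5,0,0,34,0]]' 45 >/dev/null;  python3 st.py '[487-1000*s["position"][0],197-1000*s["position"][1],118-1000*s["position"][2]]'
```

```text
t 14.6 p [0.4871 0.1949 0.1106] F [-0.2 -0.  -0.9] w 0.726
x [-0.999  0.023 -0.035] y [0.022 0.999 0.032] z [ 0.036  0.031 -0.999] q [-0.69  0.07  0.28  1.91 -0.04  1.12  1.15]
[487-1000*s["position"][0],197-1000*s["position"][1],118-1000*s["position"][2]] -> [-0.  2. -7.]
```

```bash
python3 -m inch '[[-1,0,2,-7,0],[-1,0,0,0,0],[-1,0,0,0,0],[-1,0,0,0,0]]' 45 >/dev/null; python3 -m inch '[[-1,0,0,0,0],[-1,0,0,0,0],[-1,0,0,0,0]]'>/dev/null; python3 st.py; python3 -m inch '[[-1,0,0,-20,0],[-1,0,0,-20,0],[-1,0,0,0,0]]' >/dev/null; python3 st.py
```

```text
t 15.47 p [0.4868 0.1965 0.1201] F [-0.4 -0.3  0.2] w 0.052
x [-0.999  0.024 -0.036] y [0.023 0.999 0.032] z [ 0.037  0.031 -0.999] q [-0.69  0.06  0.28  1.9  -0.03  1.14  1.15]
t 15.85 p [0.4849 0.1949 0.1603] F [-0.1  0.1 -0.2] w 0.004
x [-0.999  0.024 -0.035] y [0.023 0.999 0.031] z [ 0.035  0.03  -0.999] q [-0.69  0.02  0.27  1.85 -0.02  1.22  1.14]
```

Run:
```python
from h import *
o=[]
for n in("scene","top"):
    d=ctrl.get_image(n);np.savez(f"{n}1.npz",**d);o.append(d["color"])
a=cv2.resize(o[0][130:340,260:440],None,fx=2.2,fy=2.2);b=cv2.resize(o[1][100:310,130:310],None,fx=2.2,fy=2.2)
cv2.imwrite("pics/m.png",np.hstack([a,b])[:,:,::-1])
```

```text
(no output)
```

View pics/m.png

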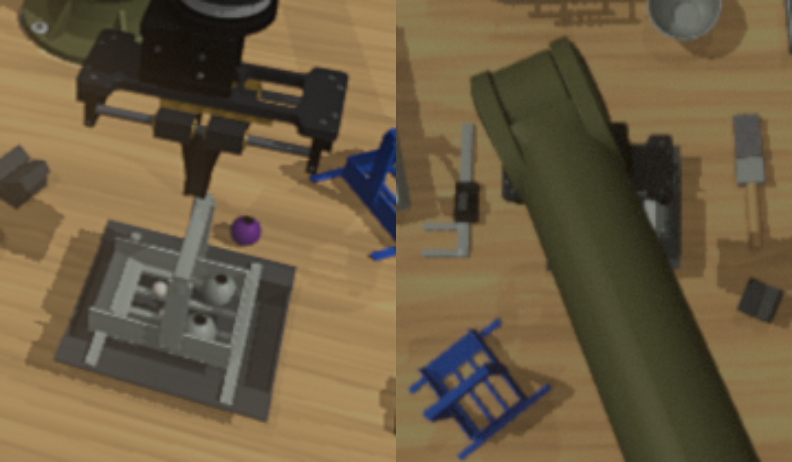

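Run:
```python
from h import *
s=ctrl.get_state()
for n in("scene","top"):
    d=dict(np.load(f"{n}1.npz"))
    for X in(s["position"],np.array([.487,.197,.148]),np.array([.436,.197,.148]),np.array([.538,.197,.148])):
        c=d["R"]@X+d["t"];print(n,(d["K"]@c/c[2])[:2].round(1))
d=dict(np.load("scene1.npz"));P=cloud(d)
for r in(200,208,212,216,218,220,222,224):print(r,[(P[r,c]*1000).round(0).tolist() for c in(346,348,350)])
```

```text
scene [347.6 230.2]
scene [347.9 235.6]
scene [353.  217.1]
scene [342.3 255.8]
top [224.  185.3]
top [223.7 184.9]
top [223.8 202.5]
top [223.6 167.5]
200 [[495.0, 184.0, 241.0], [493.0, 187.0, 241.0], [491.0, 190.0, 240.0]]
208 [[493.0, 186.0, 222.0], [493.0, 189.0, 223.0], [494.0, 192.0, 224.0]]
212 [[492.0, 187.0, 211.0], [493.0, 190.0, 214.0], [494.0, 194.0, 215.0]]
216 [[nan, nan, nan], [494.0, 192.0, 205.0], [493.0, 195.0, 205.0]]
218 [[496.0, 189.0, 200.0], [494.0, 192.0, 200.0], [495.0, 196.0, 202.0]]
220 [[300.0, 174.0, 0.0], [439.0, 189.0, 140.0], [446.0, 193.0, 148.0]]
222 [[306.0, 175.0, -1.0], [453.0, 190.0, 149.0], [453.0, 194.0, 150.0]]
224 [[315.0, 177.0, 2.0], [456.0, 191.0, 147.0], [457.0, 195.0, 148.0]]
```

The picture shows the shut fingertips at about (0.49, 0.19, 0.200), seen at crop (195,195). The state reports z = 0.160, and the bar is undisturbed. So the true tips sit about 40 mm higher than reported, while x and y agree. I'll go lower by that amount, guided by the image, and check before closing.

```bash
python3 -m inch '[[0.4,0,2,0,0],[0.4,0,0,0,0],[0.4,0,0,0,0],[0.4,0,0,0,0],[0.4,0,0,20,0]]' 45 >/dev/null; python3 -m inch '[[0.4,0,0,20,0],[0.4,0,0,20,0],[0.4,0,0,0,0]]'>/dev/null; python3 st.py
python3 - <<'E'
from h import *
d=ctrl.get_image("scene");np.savez("scene2.npz",**d)
cv2.imwrite("pics/m2.png",cv2.resize(d["color"][150:290,270:430],None,fx=4,fy=4,interpolation=cv2.INTER_CUBIC)[:,:,::-1])
E
```

```text
t 16.95 p [0.4846 0.1979 0.0948] F [-0.1 -0.6  0.1] w 0.687
x [-0.999  0.024 -0.029] y [0.023 0.999 0.028] z [ 0.03   0.027 -0.999] q [-0.69  0.09  0.27  1.92 -0.04  1.1   1.15]
```

View pics/m2.png

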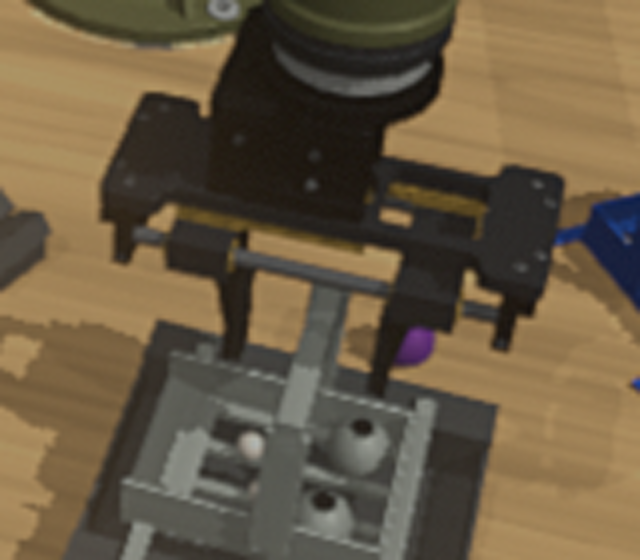

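The fingers straddle the bar, with tips at crop (235,355) and (380,395), which is full image (329,239) and (365,249).

Run:
```python
from h import *
d=dict(np.load("scene2.npz"));P=cloud(d)*1000
for c0,r0 in((328,236),(364,246)):
  for r in range(r0-6,r0+7,2):print(r,[P[r,c].round(0).tolist() for c in(c0-1,c0+1)])
```

```text
230 [[494.0, 158.0, 158.0], [491.0, 161.0, 156.0]]
232 [[494.0, 159.0, 152.0], [493.0, 162.0, 152.0]]
234 [[494.0, 159.0, 147.0], [493.0, 163.0, 147.0]]
236 [[494.0, 160.0, 141.0], [493.0, 163.0, 141.0]]
238 [[493.0, 160.0, 135.0], [493.0, 164.0, 136.0]]
240 [[410.0, 150.0, 37.0], [493.0, 164.0, 130.0]]
242 [[444.0, 155.0, 69.0], [442.0, 159.0, 68.0]]
240 [[493.0, 226.0, 152.0], [495.0, 229.0, 156.0]]
242 [[494.0, 226.0, 148.0], [496.0, 230.0, 152.0]]
244 [[495.0, 227.0, 144.0], [496.0, 231.0, 146.0]]
246 [[495.0, 228.0, 138.0], [497.0, 232.0, 142.0]]
248 [[493.0, 229.0, 131.0], [495.0, 232.0, 135.0]]
250 [[413.0, 229.0, 37.0], [410.0, 233.0, 35.0]]
252 [[444.0, 230.0, 65.0], [445.0, 234.0, 68.0]]
```

```bash
python3 -m inch '[[0.4,0,0,15,0],[-1,0,0,0,0],[-1,0,0,0,0],[-1,0,0,0,0],[-1,0,0,0,0]]' 50 >/dev/null; python3 -m inch '[[-1,0,0,0,0],[-1,0,0,0,0],[-1,0,0,0,0]]'>/dev/null; python3 st.py
```

```text
t 18.0 p [0.488  0.1996 0.0831] F [-0.2  0.7 -0.6] w 0.156
x [-0.999  0.023 -0.035] y [0.022 0.999 0.031] z [ 0.036  0.03  -0.999] q [-0.69  0.1   0.27  1.94 -0.05  1.07  1.15]
```

The fingers stopped at 13.6 mm, so the bar is gripped. Next: lift and shake along basket y.

```bash
python3 -m inch '[[-1,0,0,-20,0],[-1,0,0,-15,0],[-1,14,0,0,0],[-1,-22,0,0,0],[-1,22,0,0,0]]' >/dev/null;python3 -m inch '[[-1,-22,0,0,0],[-1,22,0,0,0],[-1,-22,0,0,0],[-1,22,0,0,0],[-1,-10,0,0,0]]' >/dev/null; python3 st.py
python3 - <<'E'
from h import *
o=[]
d=ctrl.get_image("scene");np.savez("scene3.npz",**d)
cv2.imwrite("pics/m3.png",cv2.resize(d["color"][190:330,270:430],None,fx=4.5,fy=4.2,interpolation=cv2.INTER_CUBIC)[:,:,::-1])
E
```

```text
t 19.25 p [0.4634 0.1954 0.105 ] F [ 1.3  0.1 -5.2] w 0.16
x [-1.     0.02  -0.007] y [0.02 1.   0.02] z [ 0.007  0.02  -1.   ] q [-0.7   0.05  0.27  1.94 -0.03  1.14  1.13]
```

View pics/m3.png

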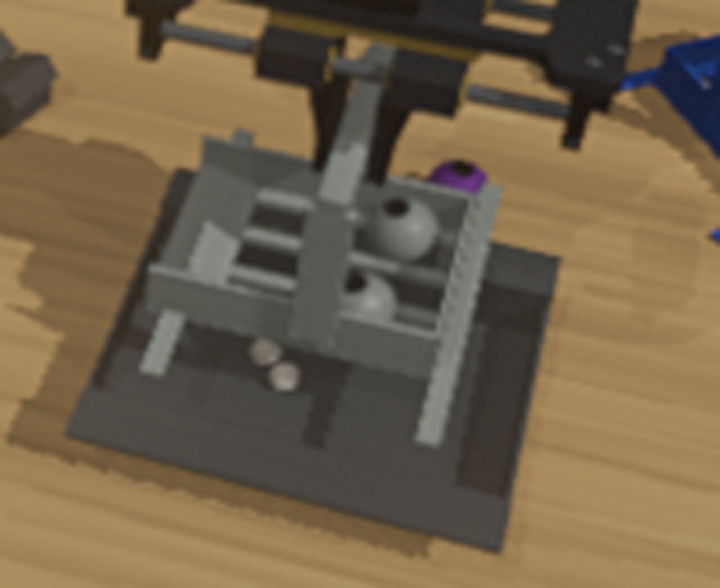

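Both beads are at crop (265,350) and (284,377), seemingly on the pan, and both knobs are still in their slots. I'll check the beads by depth.

```bash
python3 - <<'E'
from h import *
d=dict(np.load("scene3.npz"));P=cloud(d)*1000
for c,r in((329,273),(333,280)):print(P[r,c].round(0),d["color"][r,c])
E
python3 st.py '[0,0,60]' '[0,-60,0]'
```

```text
[481. 172.  17.] [118 112 103]
[494. 184.  15.] [144 138 128]
t 19.3 p [0.4673 0.1949 0.1058] F [ 2.  -0.3 -3.6] w 0.157
x [-1.     0.022 -0.012] y [0.021 1.    0.02 ] z [ 0.012  0.02  -1.   ] q [-0.7   0.05  0.27  1.93 -0.03  1.14  1.13]
[0,0,60] -> [ -1.   1. -60.]
[0,-60,0] -> [ -1. -60.  -1.]
```

Both beads are in the pan: their tops measure 15–17 mm against an expected 18 mm.

Tipping plan:
1. Carry the basket toward the box's azimuth with its front pointing inward-safe.
2. Tilt the tool at the outer reach limit with the rear of the basket low, so the knobs lean on the rear wall.
3. Twist about the tilted tool axis over the box so the front goes down.

First, lift and swing, ramping the speed down gently.

```bash
python3 -m inch '[[-1,0,0,-40,0],[-1,0,0,-60,0],[-1,0,0,-60,0],[-1,0,0,-60,0],[-1,0,0,-50,0]]' 55 >/dev/null; python3 -m inch '[[-1,-12,-30,-10,0],[-1,-20,-45,-5,0],[-1,-24,-57,0,0],[-1,-24,-57,0,0],[-1,-24,-57,0,0]]'>/dev/null;python3 -m inch '[[-1,-24,-57,0,0],[-1,-24,-50,0,0],[-1,-20,-40,0,0],[-1,-16,-30,0,0],[-1,-12,-20,0,0]]'>/dev/null; python3 st.py
```

```text
t 21.18 p [ 0.6578 -0.2643  0.3821] F [-0.4  0.4 -4.4] w 0.155
x [-1.     0.012 -0.003] y [0.012 1.    0.018] z [ 0.003  0.018 -1.   ] q [-0.    0.52  0.68  0.89 -0.34  1.83  2.08]
```

```bash
python3 -m inch '[[-1,0,0,-10,-0.16],[-1,0,0,-10,-0.16],[-1,0,0,0,0]]'>/dev/null; python3 st.py '[56,-24,0]' '[28,-12,50]' '[45,-18,40]'
```

```text
t 21.55 p [ 0.658  -0.2677  0.3968] F [ 0.2 -0.1 -5.5] w 0.153
x [-0.952 -0.305 -0.002] y [-0.305  0.952  0.019] z [-0.004  0.019 -1.   ] q [ 0.05  0.53  0.62  0.82 -0.33  1.87  2.39]
[56,-24,0] -> [-46. -40.  -1.]
[28,-12,50] -> [-23. -19. -50.]
[45,-18,40] -> [-37. -30. -41.]
```

```bash
python3 -m inch '[[-1,-25,-22,-10,0],[-1,-46,-40,-5,0],[-1,-46,-40,-20,0],[-1,-40,-34,-40,0],[-1,-30,-25,-50,0]]'>/dev/null; python3 st.py '[28,-12,50]' '[45,-18,40]'
```

```text
t 22.18 p [ 0.7838 -0.3157  0.4053] F [-0.6 -0.9 -4. ] w 0.155
x [-0.95  -0.3   -0.082] y [-0.297  0.954 -0.05 ] z [ 0.093 -0.023 -0.995] q [ 0.34  0.95  0.65  0.06 -0.64  2.05  2.25]
[28,-12,50] -> [-27. -22. -47.]
[45,-18,40] -> [-41. -33. -35.]
```

```bash
python3 -m inch '[[-1,-30,-24,-46,0],[-1,-32,-26,-44,0],[-1,-35,-28,-42,0],[-1,-38,-30,-38,0],[-1,-40,-32,-35,0]]'>/dev/null; python3 st.py '[28,-12,50]' '[45,-18,40]'
```

```text
t 22.8 p [ 0.7642 -0.3013  0.5136] F [ 0.7  0.1 -5.1] w 0.156
x [-0.931 -0.307 -0.198] y [-0.287  0.95  -0.122] z [ 0.226 -0.057 -0.973] q [ 0.33  0.84  1.24  0.06 -1.23  2.05  2.25]
[28,-12,50] -> [-32. -26. -42.]
[45,-18,40] -> [-44. -35. -28.]
```

```bash
python3 -m inch '[[-1,-50,-40,-50,0],[-1,-54,-43,-50,0],[-1,-54,-43,-45,0],[-1,-54,-43,-40,0],[-1,-54,-43,-40,0]]'>/dev/null; python3 st.py ; python3 -m inch '[[-1,-56,-43,-35,0],[-1,-56,-43,-30,0],[-1,-56,-43,-25,0],[-1,-56,-43,-20,0],[-1,-56,-43,-15,0]]'>/dev/null; python3 st.py
```

```text
t 23.43 p [ 0.7337 -0.2915  0.5981] F [ 0.4 -0.4 -5.2] w 0.157
x [-0.908 -0.313 -0.279] y [-0.27   0.945 -0.182] z [ 0.321 -0.09  -0.943] q [ 0.33  0.73  1.24  0.06 -1.23  2.05  2.25]
t 24.05 p [ 0.7185 -0.2819  0.6357] F [-0.1  0.9 -5.5] w 0.155
x [-0.894 -0.317 -0.316] y [-0.26   0.943 -0.209] z [ 0.364 -0.105 -0.926] q [ 0.32  0.68  1.24  0.06 -1.23  2.05  2.25]
```

```bash
python3 -m inch '[[-1,-60,-46,0,0],[-1,-60,-46,0,0],[-1,-60,-46,0,0]]'>/dev/null; python3 st.py ; python3 -m inch '[[-1,-60,-46,0,0],[-1,-60,-46,-10,0],[-1,-60,-46,-10,0]]'>/dev/null; python3 st.py
```

```text
t 24.43 p [ 0.8038 -0.3104  0.6181] F [ 0.3  0.4 -5.5] w 0.158
x [-0.854 -0.329 -0.402] y [-0.229  0.933 -0.277] z [ 0.466 -0.145 -0.873] q [ 0.32  0.74  1.23  0.06 -1.22  1.87  2.24]
t 24.8 p [ 0.8628 -0.3309  0.6283] F [-0.9 -0.2 -5.6] w 0.158
x [-0.802 -0.344 -0.487] y [-0.187  0.921 -0.342] z [ 0.567 -0.183 -0.803] q [ 0.32  0.77  1.22  0.06 -1.21  1.71  2.24]
```

```bash
python3 -m inch '[[-1,-60,-46,-8,0],[-1,-60,-46,-8,0],[-1,-60,-46,-8,0],[-1,-60,-46,-8,0],[-1,-60,-46,-8,0]]'>/dev/null; python3 -m inch '[[-1,-60,-46,-8,0]]'>/dev/null; python3 st.py  '[-30,0,-50]' '[-58,20,0]' '[0,0,-60]'
```

```text
t 25.55 p [ 0.9245 -0.355   0.7118] F [ 0.6  0.3 -4.8] w 0.156
x [-0.666 -0.387 -0.638] y [-0.079  0.887 -0.456] z [ 0.742 -0.253 -0.621] q [ 0.31  0.75  1.22  0.06 -1.21  1.46  2.24]
[-30,0,-50] -> [52. 25.  9.]
[-58,20,0] -> [ 31.  22. -48.]
[0,0,-60] -> [38. 27. 37.]
```

The tilt is 52° with the rear low. I worked out the arm's planar geometry from the readings: near the box the joint limits allow about 46–50° of tilt, which is enough. Now to a point above the box.

```bash
python3 -m inch '[[-1,25,17,-2,0],[-1,45,31,-3,0],[-1,45,31,-3,0],[-1,45,31,-3,0],[-1,45,31,-3,0]]'>/dev/null; python3 -m inch '[[-1,45,31,-3,0],[-1,45,31,-3,0],[-1,45,31,-3,0],[-1,45,31,-3,0]]'>/dev/null; python3 st.py  '[580-1000*s["position"][0],-262-1000*s["position"][1],300-1000*s["position"][2]]'
```

```text
t 26.68 p [ 0.6905 -0.2919  0.4468] F [ 0.7 -0.2 -3.3] w 0.156
x [-0.666 -0.357 -0.655] y [-0.039  0.894 -0.447] z [ 0.745 -0.272 -0.609] q [-0.51 -0.3   0.71  1.8   0.42  0.67  1.89]
[580-1000*s["position"][0],-262-1000*s["position"][1],300-1000*s["position"][2]] -> [159.  97.  -1.]
```

```bash
python3 -m inch '[[-1,42,26,2,0],[-1,42,26,2,0],[-1,42,26,2,0],[-1,20,12,0,0]]'>/dev/null; python3 st.py  '[575-1000*s["position"][0],-258-1000*s["position"][1],180-1000*s["position"][2]]'
python3 - <<'E'
from h import *
d=ctrl.get_image("scene");np.savez("scene4.npz",**d)
cv2.imwrite("pics/m4.png",cv2.resize(d["color"][60:300,60:320],None,fx=2.5,fy=2.5,interpolation=cv2.INTER_CUBIC)[:,:,::-1])
E
```

```text
t 27.18 p [ 0.6322 -0.2689  0.3708] F [-0.   0.2 -3.6] w 0.155
x [-0.661 -0.364 -0.656] y [-0.056  0.896 -0.44 ] z [ 0.748 -0.254 -0.613] q [ 0.4  -0.3  -0.    2.02 -0.11  0.51  2.3 ]
[575-1000*s["position"][0],-258-1000*s["position"][1],180-1000*s["position"][2]] -> [159.  97.  71.]
```

View pics/m4.png

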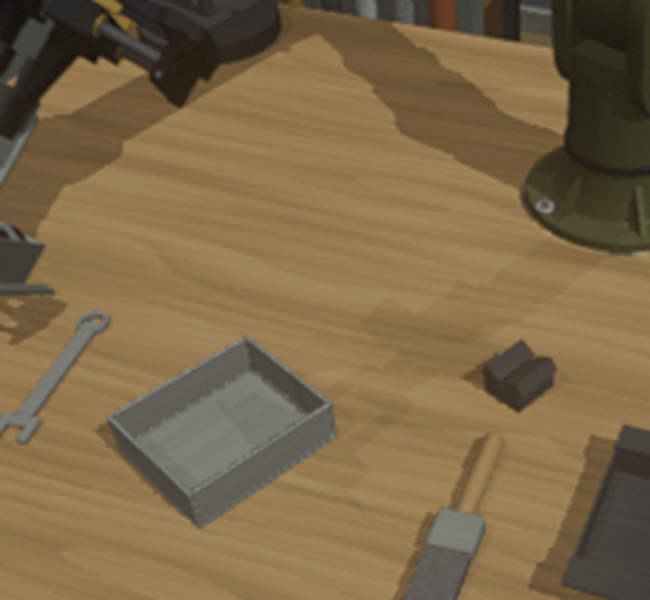

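The box is empty at crop (225,430). The gripper is at upper left, so I'll compare it with the reported pose by depth.

Run:
```python
from h import *
d=dict(np.load("scene4.npz"));P=cloud(d);s=ctrl.get_state();print(s["time"],s["position"])
for X in(s["position"],np.array([.6,-.26,.42])):
    c=d["R"]@X+d["t"];print((d["K"]@c/c[2])[:2].round(1))
Q=P[90:260,0:160].reshape(-1,3);Q=Q[Q[:,2]>.1];print(len(Q),np.percentile(Q,[2,50,98],axis=0).round(3))
t=ctrl.get_image("top");np.savez("top4.npz",**t);cv2.imwrite("pics/t4.png",t["color"][60:330,200:560,::-1])
P=cloud(t);ok=(P[...,2]>.15)
```

```text
27.225 [ 0.62935324 -0.27208819  0.36777204]
[ 42.7 131.6]
[50.3 92.8]
4814 [[ 0.468 -0.615  0.103]
 [ 0.644 -0.248  0.372]
 [ 0.697 -0.165  0.436]]
```

View pics/t4.png

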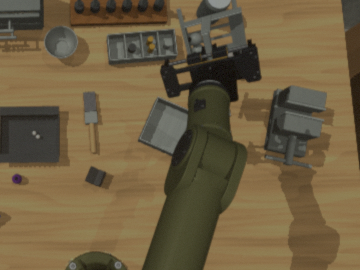

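```bash
python3 -m inch '[[-1,30,18,14,0],[-1,34,20,16,0],[-1,34,20,16,0],[-1,34,20,16,0],[-1,20,12,10,0]]'>/dev/null; python3 st.py  '[575-1000*s["position"][0],-258-1000*s["position"][1],180-1000*s["position"][2]]';python3 - <<'E'
from h import *
for n in("top","scene"):
    d=ctrl.get_image(n);np.savez(n+"5.npz",**d)
    if n=="scene":cv2.imwrite("pics/m5.png",cv2.resize(d["color"][100:290,60:300],None,fx=3,fy=3,interpolation=cv2.INTER_CUBIC)[:,:,::-1])
E
```

```text
t 27.9 p [ 0.58   -0.2644  0.1844] F [-0.3 -0.3 -4. ] w 0.153
x [-0.661 -0.364 -0.656] y [-0.053  0.895 -0.443] z [ 0.749 -0.258 -0.611] q [ 0.28 -0.26  0.14  2.38 -0.42  0.12  2.66]
[575-1000*s["position"][0],-258-1000*s["position"][1],180-1000*s["position"][2]] -> [ 4.  8. -3.]
```

View pics/m5.png

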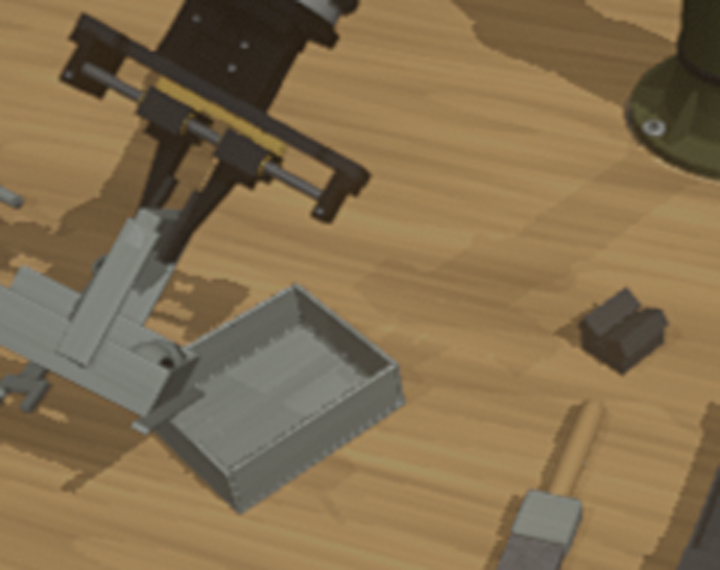

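The basket is held rear-down, with one knob visible at the rear corner at crop (165,355), and the box is below right. I'll measure the bar's middle to set the position.

Run:
```python
from h import *
s=ctrl.get_state();from scipy.spatial.transform import Rotation as Ro
R=Ro.from_rotvec(s["tool_rot"]).as_matrix();p=s["position"]
for n in("scene","top"):
    P=cloud(dict(np.load(n+"5.npz"))).reshape(-1,3);L=(P-p)@R*1000
    m=(abs(L[:,0])<65)&(abs(L[:,1])<9)&(L[:,2]>-90)&(L[:,2]<10)&(P[:,2]>.06)
    print(n,m.sum(),np.nanpercentile(L[m],[3,25,50,75,97],axis=0).round(0).tolist())
print("world/grip if 53 behind",p-R[:,2]*.053)
```

```text
scene 757 [[-51.0, -9.0, -75.0], [-49.0, -4.0, -48.0], [-47.0, 1.0, -26.0], [46.0, 5.0, -8.0], [51.0, 8.0, 8.0]]
top 192 [[-54.0, -9.0, -83.0], [-52.0, -5.0, -65.0], [-44.0, -1.0, -62.0], [-16.0, 3.0, -34.0], [6.0, 7.0, 4.0]]
world/grip if 53 behind [ 0.53982264 -0.248753    0.21458829]
```

```bash
python3 -m inch '[[-1,0,0,0,0.18],[-1,0,0,0,0.18],[-1,0,0,0,0.18],[-1,0,0,0,0.18]]'>/dev/null; python3 st.py  '(np.array([516,-244,207])-1000*(s["position"]-.053*R[:,2]))'
```

```text
t 28.5 p [ 0.5872 -0.2582  0.1924] F [-1.1 -1.  -4. ] w 0.157
x [-0.52   0.329 -0.788] y [0.395 0.911 0.119] z [ 0.757 -0.249 -0.603] q [ 0.44 -0.26 -0.01  2.37 -0.71  0.14  2.19]
(np.array([516,-244,207])-1000*(s["position"]-.053*R[:,2])) -> [ 30. -13. -13.]
```

```bash
python3 -m inch '[[-1,28,-12,-12,0]]'>/dev/null; python3 st.py  '(np.array([516,-244,207])-1000*(s["position"]-.053*R[:,2]))'
```

```text
t 28.62 p [ 0.5626 -0.258   0.1819] F [-26.9  15.9  31.2] w 0.158
x [-0.514  0.325 -0.794] y [0.394 0.912 0.119] z [ 0.762 -0.251 -0.597] q [ 0.38 -0.3   0.07  2.43 -0.82  0.13  2.34]
(np.array([516,-244,207])-1000*(s["position"]-.053*R[:,2])) -> [ 9. -3. -1.]
```

```bash
python3 -m inch '[[-1,-8,1,-6,0]]'>/dev/null; python3 st.py
python3 - <<'E'
from h import *
from scipy.spatial.transform import Rotation as Ro
s=ctrl.get_state();R=Ro.from_rotvec(s["tool_rot"]).as_matrix();g=s["position"]-.053*R[:,2]
# corners: basket (x,y,z)-> tool axes: x_b=tool y, y_b=tool x, z_b=-tool z
for n,(x,y,z) in {"rearbar+":(58,82,-97),"frontbar+":(-62,82,-97),"lip":(-75,0,-85),"lipside":(-75,46,-85),"rear wall top":(53,46,-63)}.items():
    print(n,(g*1000+R@np.array([y,x,-z])).round(0))
E
```

```text
t 28.75 p [ 0.5639 -0.255   0.188 ] F [ 2.3  0.  -5.5] w 0.156
x [-0.518  0.327 -0.79 ] y [0.388 0.913 0.123] z [ 0.762 -0.243 -0.6  ] q [ 0.59 -0.3  -0.11  2.41 -1.    0.19  2.49]
rearbar+ [ 577. -186.  104.]
frontbar+ [ 531. -295.   89.]
lip [ 559. -331.  160.]
lipside [ 535. -316.  123.]
rear wall top [ 568. -194.  152.]
```

The force spike was brief, probably a knob settling against the side wall, and it is back to the payload's -5.5 N. So both knobs are still aboard. I'll work out where the lip goes during the rest of the twist.

```bash
cat > lip.py <<'E'
from h import *
from scipy.spatial.transform import Rotation as Ro
s=ctrl.get_state();R=Ro.from_rotvec(s["tool_rot"]).as_matrix();g=s["position"]-.053*R[:,2]
B=np.array([.497,-.238]);a=np.radians(-26);e=np.array([np.cos(a),np.sin(a)]);n=np.array([-e[1],e[0]])
for f in range(0,91,15):
    Q=R@Ro.from_euler("z",f,degrees=True).as_matrix();o=[]
    for y in(28,0):
        L=g*1000+Q@np.array([y,-75,75]);d=L[:2]/1000-B;o+=[(1000*d@e).round(),(1000*d@n).round(),L[2].round()]
    ex=-Q[:,1][:2];print(f,"frontdown",np.degrees(np.arcsin(Q[2,1])).round(),"sidedown",np.degrees(np.arcsin(-Q[2,0])).round(),"lip(rad,tan,z) side,mid",np.array(o),"exit dir",(ex@e).round(2),(ex@n).round(2), "low",min((g*1000+Q@np.array([yy,xx,97.]))[2] for yy in(-82,82) for xx in(-62,58)).round())
E
python3 lip.py
```

```text
0 frontdown 7.0 sidedown 52.0 lip(rad,tan,z) side,mid [ 72. -56. 143.  89. -58. 166.] exit dir 0.05 -0.99 low 89.0
15 frontdown 19.0 sidedown 47.0 lip(rad,tan,z) side,mid [ 60. -45. 130.  77. -54. 150.] exit dir -0.11 -0.94 low 82.0
30 frontdown 30.0 sidedown 39.0 lip(rad,tan,z) side,mid [ 50. -30. 120.  65. -45. 137.] exit dir -0.26 -0.82 low 79.0
45 frontdown 40.0 sidedown 28.0 lip(rad,tan,z) side,mid [ 42. -11. 113.  55. -32. 126.] exit dir -0.39 -0.65 low 83.0
60 frontdown 48.0 sidedown 17.0 lip(rad,tan,z) side,mid [ 38.   9. 111.  47. -16. 119.] exit dir -0.5 -0.44 low 92.0
75 frontdown 53.0 sidedown 5.0 lip(rad,tan,z) side,mid [ 36.  29. 113.  42.   2. 115.] exit dir -0.57 -0.19 low 105.0
90 frontdown 52.0 sidedown -7.0 lip(rad,tan,z) side,mid [ 38.  49. 119.  39.  22. 115.] exit dir -0.61 0.07 low 102.0
```

During the twist the lip starts beyond the box edge on the -tangential side. So I shift about 50 mm tangentially first, then twist to around 45°, where the knobs land inside.

```bash
python3 st.py '[11,22,0]'|tail -1; python3 -m inch '[[-1,2,24,3,0],[-1,2,24,3,0]]'>/dev/null; python3 st.py; python3 lip.py
```

```text
[11,22,0] -> [ 1. 24.  3.]
t 29.0 p [ 0.5888 -0.2152  0.1928] F [-1.2  0.4 -5.6] w 0.156
x [-0.509  0.329 -0.796] y [0.394 0.911 0.125] z [ 0.766 -0.25  -0.593] q [ 0.64 -0.3  -0.3   2.4  -0.77  0.12  2.14]
0 frontdown 7.0 sidedown 53.0 lip(rad,tan,z) side,mid [ 77.  -9. 148.  93. -11. 170.] exit dir 0.05 -0.99 low 94.0
15 frontdown 19.0 sidedown 47.0 lip(rad,tan,z) side,mid [ 65.   2. 135.  82.  -7. 155.] exit dir -0.11 -0.94 low 86.0
30 frontdown 30.0 sidedown 39.0 lip(rad,tan,z) side,mid [ 55.  17. 124.  70.   1. 142.] exit dir -0.26 -0.82 low 84.0
45 frontdown 41.0 sidedown 28.0 lip(rad,tan,z) side,mid [ 48.  35. 118.  61.  14. 131.] exit dir -0.39 -0.65 low 87.0
60 frontdown 49.0 sidedown 17.0 lip(rad,tan,z) side,mid [ 43.  56. 115.  53.  31. 123.] exit dir -0.5 -0.43 low 96.0
75 frontdown 53.0 sidedown 5.0 lip(rad,tan,z) side,mid [ 42.  76. 117.  47.  49. 120.] exit dir -0.57 -0.19 low 110.0
90 frontdown 53.0 sidedown -7.0 lip(rad,tan,z) side,mid [ 44.  96. 124.  45.  69. 120.] exit dir -0.6 0.07 low 107.0
```

```bash
python3 -m inch '[[-1,0,0,0,0.18],[-1,0,0,0,0.18],[-1,0,0,0,0.18],[-1,0,0,0,0.18],[-1,0,0,0,0.18]]'>/dev/null; python3 st.py; python3 -m inch '[[-1,0,0,0,0],[-1,0,0,0,0]]'>/dev/null; python3 st.py;python3 lip.py
python3 - <<'E'
from h import *
for n in("top","scene"):
    d=ctrl.get_image(n);np.savez(n+"6.npz",**d)
    if n=="scene":cv2.imwrite("pics/m6.png",cv2.resize(d["color"][100:290,60:300],None,fx=3,fy=3,interpolation=cv2.INTER_CUBIC)[:,:,::-1])
E
```

```text
t 29.62 p [ 0.6004 -0.2092  0.2067] F [-0.4 -1.  -2.6] w 0.16
x [ 0.004  0.924 -0.383] y [0.627 0.296 0.72 ] z [ 0.779 -0.243 -0.578] q [ 0.62 -0.3  -0.29  2.39 -0.74  0.12  1.17]
t 29.88 p [ 0.604  -0.2084  0.2117] F [-0.8 -0.2 -2.8] w 0.157
x [ 0.001  0.921 -0.389] y [0.622 0.304 0.722] z [ 0.783 -0.243 -0.573] q [ 0.61 -0.3  -0.29  2.38 -0.72  0.12  1.16]
0 frontdown 46.0 sidedown 23.0 lip(rad,tan,z) side,mid [ 58.  58. 134.  69.  35. 145.] exit dir -0.43 -0.55 low 110.0
15 frontdown 53.0 sidedown 11.0 lip(rad,tan,z) side,mid [ 55.  79. 134.  62.  53. 139.] exit dir -0.52 -0.31 low 122.0
30 frontdown 55.0 sidedown -1.0 lip(rad,tan,z) side,mid [ 54. 100. 138.  58.  72. 138.] exit dir -0.57 -0.06 low 134.0
45 frontdown 52.0 sidedown -14.0 lip(rad,tan,z) side,mid [ 58. 118. 147.  57.  91. 140.] exit dir -0.59 0.2 low 119.0
60 frontdown 44.0 sidedown -26.0 lip(rad,tan,z) side,mid [ 64. 134. 159.  59. 110. 147.] exit dir -0.56 0.44 low 108.0
75 frontdown 34.0 sidedown -37.0 lip(rad,tan,z) side,mid [ 72. 146. 174.  64. 126. 157.] exit dir -0.5 0.66 low 103.0
90 frontdown 23.0 sidedown -46.0 lip(rad,tan,z) side,mid [ 83. 154. 190.  71. 138. 170.] exit dir -0.4 0.83 low 103.0
```

View pics/m6.png

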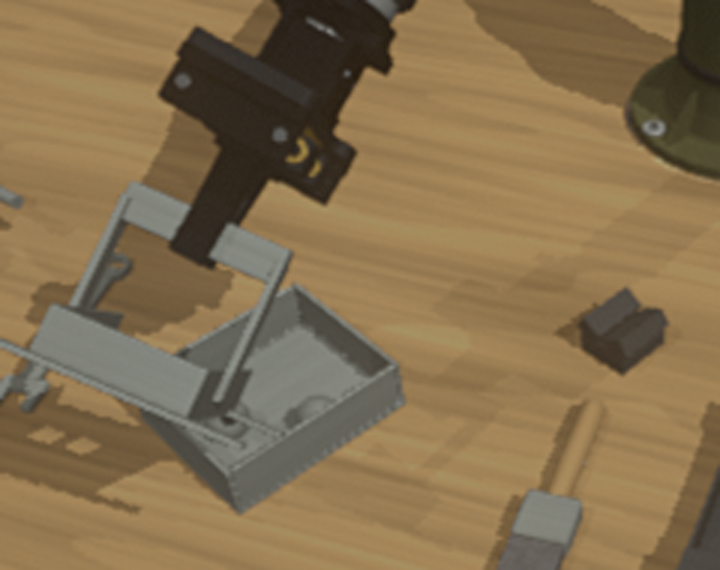

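Both knobs are in the box, at crop (230,415) and (315,408). The load has dropped to -2.8 N, so the basket is empty. Next I lift and untilt at the inner limit.

```bash
python3 -m inch '[[-1,-21,40,-31,0],[-1,-21,40,-31,0],[-1,-21,40,-31,0],[-1,-21,40,-31,0],[-1,-21,40,-31,0]]'>/dev/null; python3 st.py '[-55,17,0]' '[-55,17,10]'
```

```text
t 30.6 p [ 0.6596 -0.2238  0.4409] F [ 0.9  0.5 -2.7] w 0.154
x [-0.024  0.926 -0.377] y [0.639 0.304 0.707] z [ 0.769 -0.224 -0.599] q [ 0.48 -0.3  -0.14  1.9  -0.13  0.62  0.6 ]
[-55,17,0] -> [ 17. -30. -46.]
[-55,17,10] -> [ 13. -23. -52.]
```

```bash
python3 -m inch '[[-1,17,-30,-46,0],[-1,17,-30,-46,0],[-1,17,-32,-44,0],[-1,17,-34,-42,0],[-1,17,-36,-42,0]]'>/dev/null; python3 st.py '[-55,17,0]' '[-55,17,15]'
```

```text
t 31.23 p [ 0.5583 -0.144   0.1795] F [ 1.4  0.2 -3.3] w 0.158
x [-0.14   0.921 -0.363] y [0.843 0.303 0.445] z [ 0.52  -0.243 -0.819] q [ 0.74 -0.3  -0.58  2.2   0.02  0.6   0.37]
[-55,17,0] -> [ 23. -41. -33.]
[-55,17,15] -> [ 18. -35. -45.]
```

```bash
python3 st.py '[12,-20,50]' |tail -1; python3 -m inch '[[-1,-38,26,-30,0],[-1,-38,26,-30,0],[-1,-38,26,-30,0],[-1,-38,26,-30,0],[-1,-38,26,-30,0]]'>/dev/null; python3 st.py '[-50,22,15]'
```

```text
[12,-20,50] -> [-38.  26. -30.]
t 31.85 p [ 0.608  -0.2403  0.411 ] F [ 1.1  1.9 -3.4] w 0.16
x [-0.161  0.92  -0.356] y [0.856 0.31  0.415] z [ 0.492 -0.238 -0.837] q [ 0.72 -0.17 -0.37  1.65  0.01  1.07  0.59]
[-50,22,15] -> [ 23. -30. -42.]
```

```bash
python3 -m inch '[[-1,23,-30,-42,0],[-1,23,-30,-42,0],[-1,23,-32,-40,0],[-1,23,-34,-38,0]]'>/dev/null; python3 st.py '[-50,22,15]'
```

```text
t 32.35 p [ 0.5347 -0.199   0.4101] F [-0.   3.6 -2.1] w 0.152
x [-0.195  0.931 -0.308] y [0.867 0.31  0.389] z [ 0.458 -0.192 -0.868] q [ 0.45 -0.3  -0.14  1.74  0.    1.18  0.58]
[-50,22,15] -> [ 26. -31. -40.]
```

```bash
python3 -m inch '[[-1,30,-40,-32,0],[-1,30,-42,-30,0],[-1,30,-42,-28,0],[-1,30,-44,-25,0]]'>/dev/null; python3 st.py '[-50,22,0]'
```

```text
t 32.85 p [ 0.5111 -0.1879  0.38  ] F [-0.9  2.7 -1.4] w 0.157
x [-0.214  0.94  -0.265] y [0.893 0.298 0.338] z [ 0.397 -0.164 -0.903] q [ 0.46 -0.3  -0.15  1.77 -0.01  1.22  0.58]
[-50,22,0] -> [ 31. -38. -23.]
```

```bash
python3 st.py '[-50,21,-30]' |tail -1; python3 -m inch '[[-1,39,-48,4,0],[-1,39,-48,4,0],[-1,39,-48,4,0],[-1,39,-48,4,0]]'>/dev/null; python3 st.py '[-50,21,-20]'
```

```text
[-50,21,-30] -> [ 38. -49.   4.]
t 33.35 p [ 0.4825 -0.1672  0.2952] F [ 0.1  0.5 -0.8] w 0.155
x [-0.24   0.951 -0.195] y [0.916 0.288 0.279] z [ 0.321 -0.112 -0.94 ] q [ 0.46 -0.3  -0.15  1.91 -0.04  1.18  0.59]
[-50,21,-20] -> [ 36. -45.   0.]
```

```bash
python3 -m inch '[[-1,38,-48,-4,0],[-1,38,-48,-4,0],[-1,38,-48,-6,0],[-1,38,-48,-6,0]]'>/dev/null; python3 st.py '[-50,18,-20]'
```

```text
t 33.85 p [ 0.4419 -0.1394  0.2243] F [ 0.7  1.8 -1.3] w 0.157
x [-0.263  0.958 -0.111] y [0.936 0.282 0.212] z [ 0.234 -0.048 -0.971] q [ 0.46 -0.3  -0.16  2.02 -0.08  1.18  0.6 ]
[-50,18,-20] -> [ 33. -46.   7.]
```

```bash
python3 -m inch '[[-1,30,-48,-12,0],[-1,30,-48,-12,0],[-1,30,-48,-12,0],[-1,28,-48,-12,0]]'>/dev/null; python3 st.py '[-50,10,0]' '[487-1000*s["position"][0],197-1000*s["position"][1],0]'
```

```text
t 34.35 p [ 0.4021 -0.1234  0.184 ] F [-0.1  2.2 -1.6] w 0.161
x [-0.275  0.96  -0.049] y [0.949 0.28  0.145] z [ 0.153 -0.006 -0.988] q [ 0.46 -0.3  -0.16  2.09 -0.09  1.2   0.62]
[-50,10,0] -> [ 23. -45.  -8.]
[487-1000*s["position"][0],197-1000*s["position"][1],0] -> [284. 170.  11.]
```

```bash
python3 -m inch '[[-1,15,-55,-5,0],[-1,15,-55,-5,0],[-1,15,-55,-5,0],[-1,12,-55,-5,0],[-1,12,-55,-5,0]]'>/dev/null; python3 st.py '[-50,10,0]' '[487-1000*s["position"][0],197-1000*s["position"][1],0]'
```

```text
t 34.98 p [ 0.3093 -0.1288  0.1121] F [ 0.2  1.6 -2.8] w 0.155
x [-0.287  0.956  0.054] y [0.958 0.286 0.027] z [ 0.01   0.059 -0.998] q [ 0.68 -0.3  -0.25  2.23 -0.14  1.23  0.78]
[-50,10,0] -> [ 24. -45.   0.]
[487-1000*s["position"][0],197-1000*s["position"][1],0] -> [260. 264.  21.]
```

```bash
python3 -m inch '[[-1,4,22,-45,0],[-1,4,22,-50,0],[-1,4,22,-45,0],[-1,42,39,0,0],[-1,42,39,0,0]]'>/dev/null; python3 -m inch '[[-1,42,39,0,0],[-1,42,39,0,0],[-1,42,39,0,0],[-1,30,25,0,0]]'>/dev/null; python3 -m inch '[[-1,0,0,0,-0.18],[-1,0,0,0,-0.18],[-1,0,0,0,-0.18],[-1,0,0,0,-0.18],[-1,0,0,0,-0.18]]'>/dev/null; python3 -m inch '[[-1,0,0,0,-0.18],[-1,0,0,0,-0.18],[-1,0,0,0,0]]'>/dev/null; python3 st.py '[487-1000*s["position"][0],199-1000*s["position"][1],0]'
```

```text
t 37.1 p [0.5345 0.1844 0.2958] F [-0.3  0.1 -2.4] w 0.154
x [-0.997 -0.001 -0.081] y [-0.005  0.999  0.053] z [ 0.081  0.053 -0.995] q [ 0.31  0.06 -0.7   1.56  0.02  1.44  1.18]
[487-1000*s["position"][0],199-1000*s["position"][1],0] -> [47. 15. -3.]
```

```bash
python3 -m inch '[[-1,52,-33,-3,0],[-1,52,-33,-3,0],[-1,52,-33,-3,0],[-1,52,-33,-6,0],[-1,52,-33,-6,0]]'>/dev/null; python3 st.py; python3 -m inch '[[-1,52,-33,-6,0],[-1,52,-33,-6,0]]'>/dev/null; python3 st.py '[487-1000*s["position"][0],198-1000*s["position"][1],0]'
```

```text
t 37.73 p [0.3807 0.0884 0.2662] F [-1.4  1.8 -2.6] w 0.154
x [-1.    -0.009 -0.024] y [-0.01   0.999  0.038] z [ 0.024  0.038 -0.999] q [ 0.16 -0.3  -0.33  1.91 -0.13  1.49  1.43]
t 37.98 p [0.3491 0.0632 0.2397] F [-1.   1.9 -3. ] w 0.155
x [-0.999  0.003  0.048] y [0.004 1.    0.012] z [-0.048  0.012 -0.999] q [ 0.17 -0.3  -0.31  1.96 -0.11  1.51  1.45]
[487-1000*s["position"][0],198-1000*s["position"][1],0] -> [-137.  135.   -5.]
```

```bash
python3 -m inch '[[-1,-45,45,0,0],[-1,-45,45,0,0],[-1,-45,45,0,0],[-1,0,0,30,0],[-1,0,0,0,0]]'>/dev/null; python3 st.py '[486-1000*(s["position"]-.053*R[:,2])[0],198-1000*(s["position"]-.053*R[:,2])[1],83-1000*s["position"][2]]'
```

```text
t 38.6 p [0.4834 0.1906 0.2035] F [-1.1 -0.  -3.5] w 0.154
x [-0.999  0.028  0.04 ] y [0.029 1.    0.013] z [-0.04   0.014 -0.999] q [ 0.1   0.09 -0.53  1.7   0.02  1.39  1.11]
[486-1000*(s["position"]-.053*R[:,2])[0],198-1000*(s["position"]-.053*R[:,2])[1],83-1000*s["position"][2]] -> [ -5.   7. 121.]
```

```bash
python3 -m inch '[[-1,-5,7,40,-0.01],[-1,0,0,20,0],[-1,0,0,0,0]]'>/dev/null; python3 st.py
python3 - <<'E'
from h import *
s=ctrl.get_state();p=s["position"]
d=ctrl.get_image("scene");np.savez("scene7.npz",**d);P=cloud(d)[200:340,270:430].reshape(-1,3)
zb=p[2]+.053
# rows by height relative to bar mid: bar, support-bar level
for lo,hi in((.004,.02),(-.105,-.085)):
    m=(P[:,2]>zb+lo)&(P[:,2]<zb+hi)&(abs(P[:,0]-.487)<.12)&(abs(P[:,1]-.197)<.1);print(lo,rect(P[m]))
d=dict(np.load("scene0.npz"));P=cloud(d)[215:325,285:400].reshape(-1,3)
for lo,hi in((.004,.02),(-.105,-.085)):
    m=(P[:,2]>.136+lo)&(P[:,2]<.136+hi)&(abs(P[:,0]-.487)<.12)&(abs(P[:,1]-.197)<.1);print("orig",lo,rect(P[m]))
E
```

```text
t 38.98 p [0.4901 0.1982 0.1478] F [ 0.3  0.3 -2.3] w 0.153
x [-0.999  0.026  0.029] y [0.026 1.    0.015] z [-0.029  0.016 -0.999] q [ 0.08  0.14 -0.54  1.77  0.05  1.27  1.08]
0.004 (((503.0596008300781, 195.6746368408203), (33.11642074584961, 83.46568298339844), 72.20381164550781), 340)
-0.105 (((483.36236572265625, 191.103515625), (137.9109344482422, 163.6512908935547), 88.71638488769531), 1780)
orig 0.004 (((488.37347412109375, 195.8150634765625), (103.44629669189453, 16.688549041748047), 0.1988437920808792), 341)
orig -0.105 (((483.21826171875, 196.31475830078125), (190.1282501220703, 183.7606201171875), 89.23185729980469), 3277)
```

```bash
python3 -m inch '[[-1,2,0,25,0],[-1,0,0,20,0],[-1,0,0,10,0],[-1,0,0,0,0]]'>/dev/null; python3 st.py; python3 -m inch '[[-1,0,0,6,0],[-1,0,0,0,0]]'>/dev/null; python3 st.py
```

```text
t 39.52 p [0.4933 0.1999 0.1014] F [-0.6 -0.1 -3.1] w 0.158
x [-0.999  0.031  0.013] y [0.031 0.999 0.019] z [-0.012  0.019 -1.   ] q [ 0.07  0.17 -0.54  1.83  0.07  1.16  1.06]
t 39.77 p [0.4946 0.2004 0.0971] F [-0.6 -0.1 -3.7] w 0.155
x [-0.999  0.032  0.009] y [0.032 0.999 0.02 ] z [-0.009  0.02  -1.   ] q [ 0.07  0.18 -0.54  1.84  0.07  1.15  1.05]
```

```bash
python3 -m inch '[[-1,9,-1,2,-0.012],[-1,0,0,0,0]]'>/dev/null; python3 st.py;  python3 -m inch '[[-1,2,0,6,0],[-1,0,0,3,0],[-1,0,0,0,0]]'>/dev/null; python3 st.py
```

```text
t 40.02 p [0.4851 0.1999 0.0955] F [-0.2  1.  -3.8] w 0.155
x [-1.     0.019  0.009] y [0.019 1.    0.02 ] z [-0.009  0.02  -1.   ] q [ 0.08  0.16 -0.54  1.86  0.07  1.15  1.07]
t 40.4 p [0.4837 0.2022 0.0893] F [-0.5 -2.1  0.4] w 0.154
x [-1.     0.017  0.005] y [0.017 1.    0.021] z [-0.005  0.021 -1.   ] q [ 0.07  0.16 -0.54  1.87  0.07  1.13  1.06]
```

```bash
python3 -m inch '[[-1,0,-3,3,0],[-1,0,0,3,0],[-1,0,0,0,0]]'>/dev/null; python3 st.py;  python3 -m inch '[[0,0,0,0,0],[0,0,0,0,0],[0,0,0,0,0],[0,0,0,0,0]]' >/dev/null; python3 st.py
```

```text
t 40.77 p [0.4833 0.2034 0.0882] F [-0.7 -3.1  2. ] w 0.155
x [-1.     0.015  0.003] y [0.015 1.    0.024] z [-0.003  0.024 -1.   ] q [ 0.07  0.16 -0.54  1.87  0.07  1.12  1.06]
t 41.27 p [0.4837 0.2037 0.0876] F [-0.3 -1.2  0.6] w 0.474
x [-1.     0.015  0.003] y [0.015 1.    0.026] z [-0.003  0.026 -1.   ] q [ 0.07  0.16 -0.54  1.87  0.06  1.12  1.06]
```

```bash
python3 -m inch '[[0.3,0,-3,-20,0],[0.3,0,0,-40,0],[0.3,0,0,-50,0],[0.3,40,0,-50,0],[0.3,50,-50,-30,0]]' >/dev/null;python3 -m inch '[[0.3,50,0,-40,0],[0.3,50,0,-40,0],[0.3,0,0,0,0]]'>/dev/null; python3 st.py
python3 - <<'E'
from h import *
d=ctrl.get_image("scene");t=ctrl.get_image("top");np.savez("top8.npz",**t);np.savez("scene8.npz",**d)
a=cv2.resize(d["color"][180:330,80:420],None,fx=2.3,fy=2.3);b=cv2.resize(t["color"][140:240,180:420],(782,250))
cv2.imwrite("pics/f.png",np.vstack([a,b])[:,:,::-1])
P=cloud(d)[205:335,270:410].reshape(-1,3)
for lo,hi in((.115,.16),(.03,.07)):
    m=(P[:,2]>lo)&(P[:,2]<hi)&(abs(P[:,0]-.487)<.12)&(abs(P[:,1]-.197)<.1);print(lo,rect(P[m]),np.nanmedian(P[m],0))
E
```

```text
t 42.27 p [0.343  0.1586 0.3267] F [-0.9  0.1  0.2] w 0.648
x [-1.     0.015  0.005] y [0.015 1.    0.027] z [-0.005  0.027 -1.   ] q [-0.11 -0.3  -0.28  1.79 -0.11  1.63  1.18]
0.115 (((481.2228088378906, 200.20651245117188), (19.912818908691406, 104.06694793701172), 88.45787048339844), 477) [0.49924927 0.20074942 0.14753275]
0.03 (((483.36181640625, 196.2076416015625), (190.30320739746094, 183.5238800048828), 89.26116180419922), 4231) [0.5178699  0.19546948 0.0399143 ]
```

View pics/f.png

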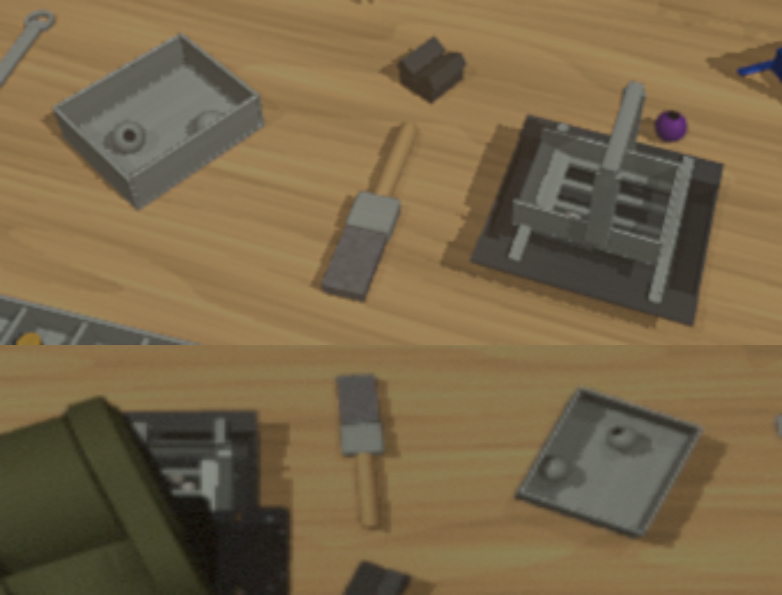

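The final picture shows both knobs in the plain box (scene crop (128,135) and (210,122)). The empty basket stands on the pan with the bar top at 0.1475, as at the start. It is 6–8 mm from its original spot. The hand is clear.

```bash
python3 -c "
from bench import ctrl
print(ctrl.close_job())"
```

```text
the job is handed in; nothing more can be done
None
```

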